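# Tamp the beeswax briquettes level in the melting bath

### The arm

A 6-joint arm with a two-finger parallel gripper is mounted at the origin on the work surface. World frame = base frame: x ahead of the robot, y to its left, z up, the work surface at z = 0. Lengths are in m, angles in rad, forces in N, time in s.
With the tool pointing down it reaches from about 0.35 to 0.775 m from the base axis. Payload 5.5 kg.
Tool frame: the origin (TCP) lies at the very end of the fingers, on their centre line; the grasp point (between the pads) lies 19 mm behind it; z points along the fingers, y is the direction in which the jaws open and shut (so a half turn about z gives the same grasp; the last joint's range is limited). The gripper opens to 85 mm and grips with 20 to 120 N. Pads are 22 mm wide; open, the fingers measure 114 mm over their backs; the gripper's body (76 mm by 85 mm) begins 54 mm behind the grasp point. The pads swing forward as they close: fully open they stand 13 mm farther back than shut.
Start: joints at [0.973, 0.313, 0.046, 1.304, 0, 1.431], TCP at [0.254, 0.516, 0.231] pointing down, gripper open.
Joint ranges: [-2.76, 2.76], [-0.86, 1.69], [-1.03, 1.26], [-2.2, 2.34], [-1.47, 1.5], [-3.14, 3.14]. Speed limits (rad/s): [2.57, 2.57, 3.14, 3.14, 3.14, 3.14].

### API

Orientations are given as a unit quaternion [w, x, y, z].
In Python, from workcell import get_state, imaging, env, spotter gives the robot as it stands.
- The arm moves only by the tool play_rows, never from a script. Its argument "moves" is a list of rows, each an object with "claw": the finger opening in cm, from 0 to 8.54; "delta_pos": the shift along the tool's x, y, z in cm, a list of three; "twist": the turn about the tool's z in degrees. A call has 1 to 12 rows; each row is the pose to reach, as a shift and turn from the pose commanded when the call began, along the tool's axes at that moment; what a row does not reach only later rows make up. A row lasts 1/8 s, in which the tool goes at most 62.5 mm and 10.7 degrees, less where a joint would pass 70% of its speed; a pose out of reach is approached as far as the arm can. A call with a gripper value outside its range is refused whole. The fingers move at their own pace and stop on an object; "force" is the grip in N (left out, the last holds). Time passes only in rows, so rows that repeat a pose let the fingers close. It gives the time, the measured TCP pose, the force and the opening at its end, in the units of the state.
- get_state(): the state, without advancing time (a new reading comes with each control period).
- imaging.read_camera(name): name is "side" or "top"; returns the picture (384x512x3 uint8, red, green, blue); there is no depth.
- imaging.camera_info(name): a dict with "fx", "fy", "cx", "cy" (pixels), "world_to_cam" (4x4, takes a point from world to camera coordinates). Camera axes: x right, y down, z forward; pixel columns grow to the right and rows downward; lengths in m; the calibration is good to about 2 mm. A picture is of the moment at which its call begins. camera_info takes no time and is no camera call.
- env.hand_in(): hands the job in, once; it reports no verdict.
Trained networks look in the newest picture that a camera, given by its name, has taken for a name from the list of things; names that differ only in an ending like _2 or _b are one class to them, and where a whole thing is asked for, a point or a joint stands for the part that bears it (a point fixed in the world has none). Each returns a list of dicts, best first, with "conf" (0 to 1); they miss things now and then, are a little off and sometimes report something else, mostly with a low value. They report only what shows in the picture. A call takes as long as a camera call.
- spotter.spot_in(camera, query): "extent" ([left, top, right, bottom] in pixels, round what is visible of it).
The state is a dict: "clock": time; "joint_pos": joint angles; "qvel": joint speeds; "tau": joint torques, N m; "tcp_pos": TCP position; "orientation": TCP orientation; "wrist_force": force on the tool from outside, world axes, zero at the start; "ft_torque": the same for the moment, N m; "finger_gap": finger opening in m.
Only numpy, scipy, OpenCV 4.12 (cv2) and the standard library are available. Lean on these libraries where they do the work, as an engineer would, in place of code of your own. Each camera call takes 0.05 s, during which the arm holds its last target. There are 200 camera calls.

### The job

Take the tamper from its tray and press the beeswax briquettes down in the well of the melting bath until none rides up on the others and all lie in one level layer on the well floor. Use the tamper, not the gripper, on the wax, then stand the tamper upright on its face back in the tray and let go. Leave the bath's lid, the mortar and the ointment jar where they are.

Things in the scene. Friction and masses are not known exactly. Their poses are not given: they have to be found in the camera images.
- tamper: Hand tamper: a white plastic block foot 74 mm (its x) by 86 mm (its y) by 32 mm thick with a flat working face underneath, and an upright wooden handle of rectangular section 34 mm (x) by 26 mm (y) rising from the middle of the block to 102 mm above the face. About 0.21 to 0.34 kg. It starts standing upright on its face in the steel tray. Origin: centre of the working face (underside); z along the handle.
- tamper_grip (a point): Point on the tamper's handle axis, 78 mm above the working face, a good height to grip; axes as the tamper's.
- tray: Shallow steel tray, fixed to the bench: inner floor 162 mm (its x) by 150 mm (its y), floor 3 mm thick, walls 14 mm high, outside with its rim 186 by 174 mm. Origin: centre of the underside on the bench.
- bath: White wax-melting bath, fixed to the bench, cold. An open rectangular steel-lined well: inside 116 mm (its x) by 150 mm (its y), well floor 36 mm and rim 82 mm above the bench (46 mm deep). Housing outside: 17 mm thick round the well, but 67 mm on the -x side, which carries a grey control strip with a 14 mm high knob. Origin: on the bench under the centre of the well; z up.
- well_floor (a point): Centre of the well's floor, 36 mm above the bench; axes as the bath's.
- bath_lid: Bystander: flat steel lid of the bath, 150 by 184 mm, lying on the bench with a black knob (31 mm high in all). Origin: centre of the underside.
- mortar: Bystander: white porcelain mortar, 124 mm across and 68 mm high, with its pestle standing out about 110 mm high. Origin: centre of the underside.
- ointment_jar: Bystander: open white jar of yellow ointment, 80 mm across, 98 mm high (about 105 mm with the ointment). Origin: centre of the underside.
- lump1: Yellow beeswax briquette, pillow-shaped, about 40 mm across, 28 mm thick, near-flat faces, 26 g, slippery. Origin: its centre, 14 mm above the well floor when it lies flat. Starts on the well floor: six such lie in two rows of three along the well's y.
- lump2: Yellow beeswax briquette, pillow-shaped, about 40 mm across, 28 mm thick, near-flat faces, 26 g, slippery. Origin: its centre, 14 mm above the well floor when it lies flat. Starts on the well floor: six such lie in two rows of three along the well's y.
- lump3: Yellow beeswax briquette, pillow-shaped, about 40 mm across, 28 mm thick, near-flat faces, 26 g, slippery. Origin: its centre, 14 mm above the well floor when it lies flat. Starts on the well floor: six such lie in two rows of three along the well's y.
- lump4: Yellow beeswax briquette, pillow-shaped, about 40 mm across, 28 mm thick, near-flat faces, 26 g, slippery. Origin: its centre, 14 mm above the well floor when it lies flat. Starts on the well floor: six such lie in two rows of three along the well's y.
- lump5: Yellow beeswax briquette, pillow-shaped, about 40 mm across, 28 mm thick, near-flat faces, 26 g, slippery. Origin: its centre, 14 mm above the well floor when it lies flat. Starts on the well floor: six such lie in two rows of three along the well's y.
- lump6: Yellow beeswax briquette, pillow-shaped, about 40 mm across, 28 mm thick, near-flat faces, 26 g, slippery. Origin: its centre, 14 mm above the well floor when it lies flat. Starts on the well floor: six such lie in two rows of three along the well's y.
- lump7: Yellow beeswax briquette, pillow-shaped, about 40 mm across, 28 mm thick, near-flat faces, 26 g, slippery. Origin: its centre, 14 mm above the well floor when it lies flat. Starts wedged on top between four others, its centre 32 to 38 mm above the well floor. Pressed straight down with 1 to 20 N it pushes them apart and sinks to the floor.
- lump8: Yellow beeswax briquette, pillow-shaped, about 40 mm across, 28 mm thick, near-flat faces, 26 g, slippery. Origin: its centre, 14 mm above the well floor when it lies flat. Starts wedged on top between four others, its centre 32 to 38 mm above the well floor. Pressed straight down with 1 to 20 N it pushes them apart and sinks to the floor.

How it is judged:
On the way:
1. the held tamper's face presses on the wax inside the well (horizontal distance between tamper and well_floor below 0.1 m and z of tamper in the frame of well_floor below 0.065 m and (contact force between tamper and lump1 above 0.3 N or contact force between tamper and lump2 above 0.3 N or contact force between tamper and lump3 above 0.3 N or contact force between tamper and lump4 above 0.3 N or contact force between tamper and lump5 above 0.3 N or contact force between tamper and lump6 above 0.3 N or contact force between tamper and lump7 above 0.3 N or contact force between tamper and lump8 above 0.3 N) and contact force between the fingers and tamper above 2 N).
At the end, for the whole second after the job is handed in: All eight briquettes are inside the well and down on its floor (each one's centre 8 to 21 mm above the well floor; 14 mm is flat) and at rest, and the tamper stands upright (within 0.08 rad) on the tray's floor, its face's centre within 60 mm of the tray's centre (z of lump1 in the frame of well_floor between 0.008 and 0.021 m and horizontal distance between each of lump1, lump2, lump3, lump4, lump5, lump6, lump7, lump8 and well_floor below 0.095 m and linear speed of each of lump1, lump2, lump3, lump4, lump5, lump6, lump7, lump8 below 0.03 m/s and z of lump2 in the frame of well_floor between 0.008 and 0.021 m and z of lump3 in the frame of well_floor between 0.008 and 0.021 m and z of lump4 in the frame of well_floor between 0.008 and 0.021 m and z of lump5 in the frame of well_floor between 0.008 and 0.021 m and z of lump6 in the frame of well_floor between 0.008 and 0.021 m and z of lump7 in the frame of well_floor between 0.008 and 0.021 m and z of lump8 in the frame of well_floor between 0.008 and 0.021 m and horizontal distance between tamper and tray below 0.06 m and z of tamper in the frame of tray below 0.008 m and angle between tamper's own z axis and vertical below 0.08 rad and linear speed of tamper below 0.02 m/s); the robot touches nothing.
It fails at once if the gripper's fingers or the arm push on the wax (more than 1.5 N) ((contact force between any of the fingers, the arm and lump1 above 1.5 N or contact force between any of the fingers, the arm and lump2 above 1.5 N or contact force between any of the fingers, the arm and lump3 above 1.5 N or contact force between any of the fingers, the arm and lump4 above 1.5 N or contact force between any of the fingers, the arm and lump5 above 1.5 N) or (contact force between any of the fingers, the arm and lump6 above 1.5 N or contact force between any of the fingers, the arm and lump7 above 1.5 N or contact force between any of the fingers, the arm and lump8 above 1.5 N)).
It fails at once if the bath's lid, the mortar or the ointment jar is moved by more than 30 mm (distance of any of bath_lid, mortar, ointment_jar from where it was at the start of the episode above 0.03 m).
It also fails if it takes over 58 s, if anything falls off the work surface, if the arm or the gripper's body presses on something with over 40 N, if the wrist force passes 120 N, or if a joint passes its speed limit or range.

## Working session

There is one attempt and no reset: what is moved stays moved. The work goes in short steps, Python scripts to look and compute and a tool call to move; the robot and the scene stay as the last step left them, time stands still between calls to the robot, and variables do not carry over. Pictures are saved under pics/ and viewed, about 8 in all and at most 12, crops included, and the job is handed in when it is done.

Besides the shell and the picture viewer there is one more tool, called after "Emit:" in YAML: its name, and indented under it one key for each argument. play_rows: Moves the arm, as the interface text tells. Its arguments: {"type":"object","properties":{"moves":{"type":"array"},"force":{"type":"number"}},"required":["moves"]}

```bash
mkdir -p pics; python3 - <<'E'
from workcell import get_state, imaging, env, spotter
import cv2, numpy as np
for c in("top","side"):
    im=imaging.read_camera(c); cv2.imwrite(f"pics/{c}0.png",im[:,:,::-1])
    i=imaging.camera_info(c); print(c,{k:np.round(v,4).tolist() for k,v in i.items()})
    for q in("tamper","tray","bath","bath_lid","mortar","ointment_jar","lump7"):
        print(q,[(np.round(d["extent"],1).tolist(),round(d["conf"],2)) for d in spotter.spot_in(c,q)[:8]])
print(get_state())
E
```

```text
top {'fx': 348.6862, 'fy': 348.6862, 'cx': 255.495, 'cy': 196.3155, 'world_to_cam': [[-0.0014, -1.0, -0.0008, -0.0196], [-0.9947, 0.0015, -0.1031, 0.5462], [0.1031, 0.0007, -0.9947, 0.9609], [0.0, 0.0, 0.0, 1.0]]}
tamper [([172.1, 167.7, 212.7, 209.1], 0.67)]
tray [([155.0, 154.9, 226.9, 228.9], 0.71)]
bath [([262.9, 164.5, 334.9, 238.2], 0.95), ([174.6, 172.3, 214.4, 208.4], 0.48)]
bath_lid [([390.2, 202.3, 459.0, 260.4], 0.8)]
mortar [([65.5, 152.4, 121.1, 198.7], 0.83)]
ointment_jar [([371.2, 141.1, 408.3, 173.3], 0.94)]
lump7 [([282.7, 186.3, 301.3, 200.9], 0.66), ([289.1, 194.2, 306.2, 211.9], 0.64), ([274.4, 194.1, 285.8, 212.2], 0.56), ([309.2, 195.1, 323.0, 208.2], 0.53), ([289.8, 179.8, 304.3, 189.2], 0.51), ([301.2, 184.5, 312.6, 198.7], 0.49)]
side {'fx': 476.7836, 'fy': 476.7836, 'cx': 263.5197, 'cy': 197.6893, 'world_to_cam': [[-0.6733, -0.7393, 0.0131, 0.354], [-0.5046, 0.4464, -0.739, 0.3492], [0.5405, -0.5042, -0.6736, 1.3546], [0.0, 0.0, 0.0, 1.0]]}
tamper [([203.5, 213.0, 234.1, 247.0], 0.68)]
tray [([185.9, 212.7, 257.2, 268.6], 0.94)]
bath [([253.1, 175.2, 331.8, 
[... 389 characters left out ...]
37)]
{'clock': 0.8, 'joint_pos': array([ 9.73393584e-01,  3.13191925e-01,  4.61305336e-02,  1.30357526e+00,
       -2.66317687e-06,  1.43120824e+00]), 'qvel': array([-6.58650902e-04, -1.73895524e-04, -9.42580927e-04, -6.27461188e-04,
       -3.96319736e-05,  7.10171933e-04]), 'tau': array([-2.42917622e-04, -4.80391252e+01,  2.98793024e+01, -1.42924696e-04,
       -8.76022659e-05, -6.70276677e-06]), 'tcp_pos': array([0.25418454, 0.51584067, 0.23134029]), 'orientation': array([3.00013293e-05, 2.26913488e-01, 9.73914915e-01, 7.40001548e-05]), 'wrist_force': array([0.31197839, 0.37256302, 0.23580698]), 'ft_torque': array([ 0.04135864,  0.00087171, -0.01650666]), 'finger_gap': 0.0847726528436406}
```

```bash
python3 - <<'E'
import cv2, numpy as np
a=cv2.imread("pics/top0.png")[140:260,140:350]; b=cv2.imread("pics/side0.png")[160:280,175:345]
cv2.imwrite("pics/tc.png",cv2.resize(a,None,fx=3.8,fy=3.8,interpolation=cv2.INTER_CUBIC))
cv2.imwrite("pics/sc.png",cv2.resize(b,None,fx=4.5,fy=4.5,interpolation=cv2.INTER_CUBIC))
E
```

```text
(no output)
```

View pics/tc.png

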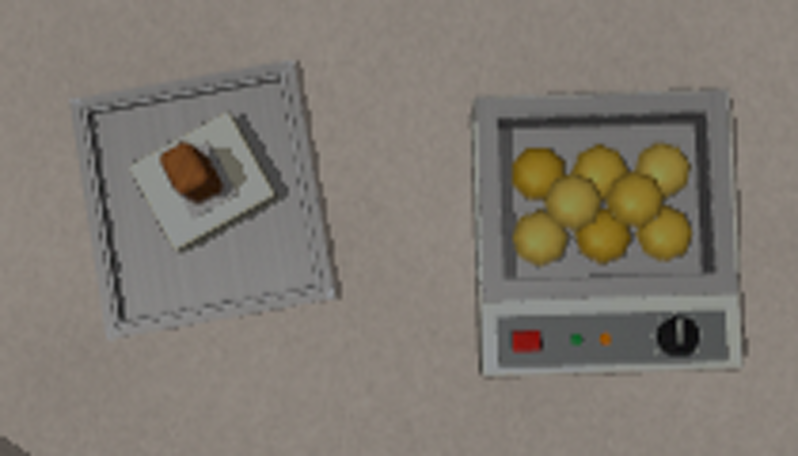

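View pics/sc.png

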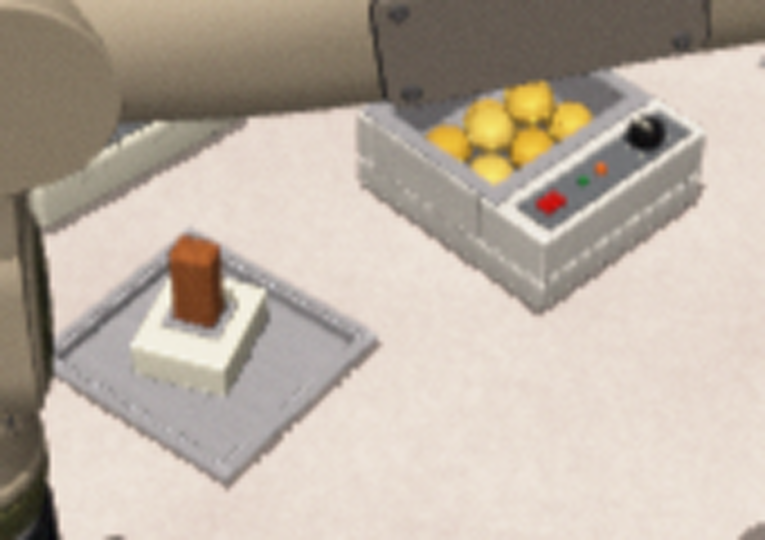

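The pictures show the tamper left of centre in the tray at top-crop (200,180), rotated about 30°. The bath is at the right and nearly axis-aligned, with its strip towards -x. Lumps 7 and 8 sit on top at crop (574,201) and (635,200). Next I fit poses to the corners.

```bash
cat > h.py <<'E'
from workcell import get_state, imaging, env, spotter
import cv2, numpy as np
from scipy.optimize import least_squares
from scipy.spatial.transform import Rotation as R
def proj(c,P):
    i=imaging.camera_info(c); p=np.c_[P,np.ones(len(P))]@np.array(i["world_to_cam"])[:3].T
    return np.c_[i["fx"]*p[:,0]/p[:,2]+i["cx"], i["fy"]*p[:,1]/p[:,2]+i["cy"]]
def rect(x0,x1,y0,y1,z): return np.array([[x1,y1,z],[x1,y0,z],[x0,y0,z],[x0,y1,z]])
def place(v,L): c,s=np.cos(v[2]),np.sin(v[2]); return np.c_[L[:,0]*c-L[:,1]*s+v[0],L[:,0]*s+L[:,1]*c+v[1],L[:,2]]
def fit(c,L,px,g):
    r=least_squares(lambda v:(proj(c,place(v,L))-px).ravel(),g,loss="soft_l1"); return r.x,np.abs(r.fun).max(),r.cost
def tool():
    s=get_state(); q=s["orientation"]; M=R.from_quat([q[1],q[2],q[3],q[0]]).as_matrix(); return s,M
E
python3 - <<'E'
from h import *
crop=lambda p:(np.array(p,float)+.5)/3.8-.5+140
px={"tray":crop([(72,103),(297,62),(338,297),(110,335)]),
"bath":crop([(473,97),(730,90),(743,368),(482,375)]),
"well":crop([(498,117),(708,114),(715,272),(504,278)])}
L={"tray":rect(-.093,.093,-.087,.087,.014),"bath":rect(-.125,.075,-.092,.092,.082),"well":rect(-.058,.058,-.075,.075,.082)}
for k in px:
    f=fit("top",L[k],px[k],[.5,0,0]); print(k,np.round(f[0],4),np.degrees(f[0][2]),f[1:])
# tamper: foot top outline + handle top centre
pt=crop([(130,168),(232,112),(274,187),(182,246),(186,165)])
for off in range(2):
    Lt=rect(-.037,.037,-.043,.043,.035)
    Lt=np.r_[np.roll(Lt,off,0),[[0,0,.105]]]
    for g in(0.5,-1.0,-.5,1.0):
        f=fit("top",Lt,pt,[.55,.15,g]); print(off,np.round(f[0],4),np.degrees(f[0][2]),f[1:])
s,M=tool(); print(np.round(M,3))
E
```

```text
tray [0.5609 0.1587 0.1794] 10.279487666206931 (np.float64(1.3597960749162326), np.float64(1.2770305798219819))
bath [ 0.5544 -0.1372  0.0252] 1.4452974022252507 (np.float64(0.6439143425690474), np.float64(0.8130223946027795))
well [ 0.5551 -0.1377  0.0228] 1.3045659222828725 (np.float64(0.7481574135023266), np.float64(0.5740944357583948))
0 [0.5737 0.1547 0.5561] 31.864233983598105 (np.float64(1.589182570522695), np.float64(2.9696729508449184))
0 [0.5737 0.1547 0.5561] 31.864259218729334 (np.float64(1.589183448195456), np.float64(2.969672950815158))
0 [0.5737 0.1547 0.5561] 31.864252449739805 (np.float64(1.5891832144204443), np.float64(2.969672950804913))
0 [0.5737 0.1547 0.5561] 31.864247065332595 (np.float64(1.5891830253177375), np.float64(2.9696729508063195))
1 [ 0.5735  0.1561 -1.0682] -61.20443767530216 (np.float64(4.651436229737612), np.float64(12.277677319705957))
1 [ 0.5735  0.1561 -1.0682] -61.204423209604045 (np.float64(4.651431473185454), np.float64(12.277677319751923))
1 [ 0.5735  0.1561 -1.0682] -61.20441008319333 (np.float64(4.651427157631389), np.float64(12.277677319803836))
1 [ 0.5735  0.1561 -1.0682] -61.20468629786022 (np.float64(4.651518063019552), np.float64(12.277677320772233))
[[-0.897  0.442  0.   ]
 [ 0.442  0.897  0.   ]
 [-0.     0.    -1.   ]]
```

```bash
python3 - <<'E'
from h import *
t=[.5737,.1547,.5561]; b=[.5548,-.1374,.0245]; tr=[.5609,.1587,.1794]
out=[]
for c,(r0,r1,c0,c1) in (("top",(145,245,145,345)),("side",(165,275,175,345))):
    f=4; a=cv2.resize(cv2.imread(f"pics/{c}0.png")[r0:r1,c0:c1],None,fx=f,fy=f,interpolation=cv2.INTER_CUBIC)
    for v,L,col in((t,rect(-.037,.037,-.043,.043,.035),(0,0,255)),(t,rect(-.037,.037,-.043,.043,.003),(255,0,255)),(t,rect(-.017,.017,-.013,.013,.105),(255,0,0)),(b,rect(-.058,.058,-.075,.075,.082),(0,255,0)),(b,rect(-.125,.075,-.092,.092,.082),(255,0,0)),(tr,rect(-.093,.093,-.087,.087,.014),(0,255,0))):
        p=(proj(c,place(v,L))-[c0,r0]+.5)*f-.5
        cv2.polylines(a,[np.int32(p*16)],True,col,1,cv2.LINE_AA,4)
    out.append(cv2.copyMakeBorder(a,0,0,0,800-a.shape[1],cv2.BORDER_CONSTANT))
im=np.vstack(out); im=cv2.resize(im,None,fx=600/im.shape[0],fy=600/im.shape[0],interpolation=cv2.INTER_AREA) if im.shape[0]>600 else im
cv2.imwrite("pics/ov.png",im); print(im.shape)
E
```

```text
(600, 571, 3)
```

View pics/ov.png

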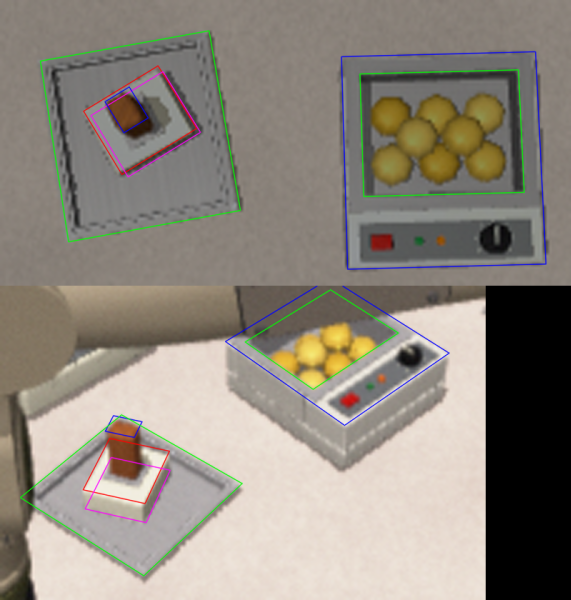

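The overlay agrees with both views: the outlines of tamper, tray and well all match. I'll move above the tamper.

Emit:
play_rows:
  moves:
    - {"claw": 8.5, "delta_pos": [-5, -2, 0], "twist": -10}
    - {"claw": 8.5, "delta_pos": [-10, -4.1, 0.5], "twist": -20}
    - {"claw": 8.5, "delta_pos": [-15.5, -6.3, 1], "twist": -30}
    - {"claw": 8.5, "delta_pos": [-21, -8.6, 1.5], "twist": -40}
    - {"claw": 7, "delta_pos": [-26.5, -10.8, 2], "twist": -50}
    - {"claw": 7, "delta_pos": [-32, -13.1, 3], "twist": -58}
    - {"claw": 7, "delta_pos": [-37.5, -15.3, 4], "twist": -58}
    - {"claw": 7, "delta_pos": [-42, -17.2, 5], "twist": -58}
    - {"claw": 7, "delta_pos": [-44.6, -18.3, 6], "twist": -58}
    - {"claw": 7, "delta_pos": [-44.6, -18.3, 6], "twist": -58}
    - {"claw": 7, "delta_pos": [-44.6, -18.3, 6], "twist": -58}
  force: 90

```text
clock: 2.17
tcp_pos: [0.573, 0.1549, 0.1714]
orientation: [-0.0, -0.274, 0.962, 0.0]
wrist_force: [0.9, 0.0, -0.0]
finger_gap: 0.0699
```

```bash
python3 - <<'E'
from h import *
s,M=tool(); print(s["clock"],s["tcp_pos"],s["finger_gap"],np.round(M,4).tolist())
im=imaging.read_camera("side"); cv2.imwrite("pics/s1.png",im[:,:,::-1])
d=np.array([.5737,.1547,.062])-s["tcp_pos"]; print("tool delta cm",100*M.T@d, "jaw ang",np.degrees(np.arctan2(M[1,1],M[0,1])))
E
```

```text
2.175 [0.57295787 0.15488296 0.17140585] 0.06988169123474523 [[-0.8501, -0.5266, -0.0005], [-0.5266, 0.8501, 0.0004], [0.0002, 0.0006, -1.0]]
tool delta cm [-0.05552925 -0.06076915 10.94054259] jaw ang 121.77286225995118
```

Emit:
play_rows:
  moves:
    - {"claw": 7, "delta_pos": [0, 0, 4], "twist": 0}
    - {"claw": 7, "delta_pos": [0, 0, 8], "twist": 0}
    - {"claw": 7, "delta_pos": [0, 0, 10.9], "twist": 0}
    - {"claw": 7, "delta_pos": [0, 0, 10.9], "twist": 0}
    - {"claw": 2, "delta_pos": [0, 0, 10.9], "twist": 0}
    - {"claw": 2, "delta_pos": [0, 0, 10.9], "twist": 0}
    - {"claw": 2, "delta_pos": [0, 0, 10.9], "twist": 0}
    - {"claw": 2, "delta_pos": [0, 0, 10.9], "twist": 0}
    - {"claw": 2, "delta_pos": [0, 0, 10.9], "twist": 0}
  force: 90

```text
clock: 3.35
tcp_pos: [0.5748, 0.155, 0.0643]
orientation: [0.002, -0.274, 0.962, 0.0]
wrist_force: [-0.5, 1.9, 7.3]
finger_gap: 0.0248
```

Emit:
play_rows:
  moves:
    - {"claw": 2, "delta_pos": [0, 0, -2], "twist": 0}
    - {"claw": 2, "delta_pos": [0, 0, -5], "twist": 0}
    - {"claw": 2, "delta_pos": [0, 0, -9], "twist": 0}
    - {"claw": 2, "delta_pos": [0, 0, -12.5], "twist": 0}
    - {"claw": 2, "delta_pos": [0, 0, -12.5], "twist": 0}
    - {"claw": 2, "delta_pos": [0, 0, -12.5], "twist": 0}

```text
clock: 4.1
tcp_pos: [0.5727, 0.1544, 0.1861]
orientation: [-0.001, -0.274, 0.962, 0.0]
wrist_force: [0.1, 0.1, -2.9]
finger_gap: 0.025
```

```bash
python3 - <<'E'
from h import *
s,M=tool(); print(s["clock"],s["tcp_pos"],s["finger_gap"],s["wrist_force"],s["ft_torque"])
im=imaging.read_camera("side"); 
z=s["tcp_pos"][2]; print(z)
t=[s["tcp_pos"][0],s["tcp_pos"][1],np.arctan2(M[1,1],M[0,1])-np.pi/2]; r0,c0,f=100,150,4
a=cv2.resize(im[r0:r0+140,c0:c0+200,::-1],None,fx=f,fy=f,interpolation=cv2.INTER_CUBIC)
for L in(rect(-.037,.037,-.043,.043,z-.059),rect(-.037,.037,-.043,.043,z-.027)):
    cv2.polylines(a,[np.int32(((proj("side",place(t,L))-[c0,r0]+.5)*f-.5)*16)],True,(0,0,255),1,cv2.LINE_AA,4)
cv2.imwrite("pics/s2.png",a)
d=np.array([.5548,-.1374,s["tcp_pos"][2]])-s["tcp_pos"]; print("tool delta cm",100*M.T@d,"yaw",np.degrees(t[2]))
E
```

```text
4.1 [0.57267688 0.1543773  0.18607467] 0.025014835297910664 [ 0.07499147  0.09782527 -2.88920281] [0.00176558 0.01472051 0.04173514]
0.18607467423578083
tool delta cm [ 1.68800795e+01 -2.38662651e+01  8.97520949e-03] yaw 31.764840239367768
```

View pics/s2.png

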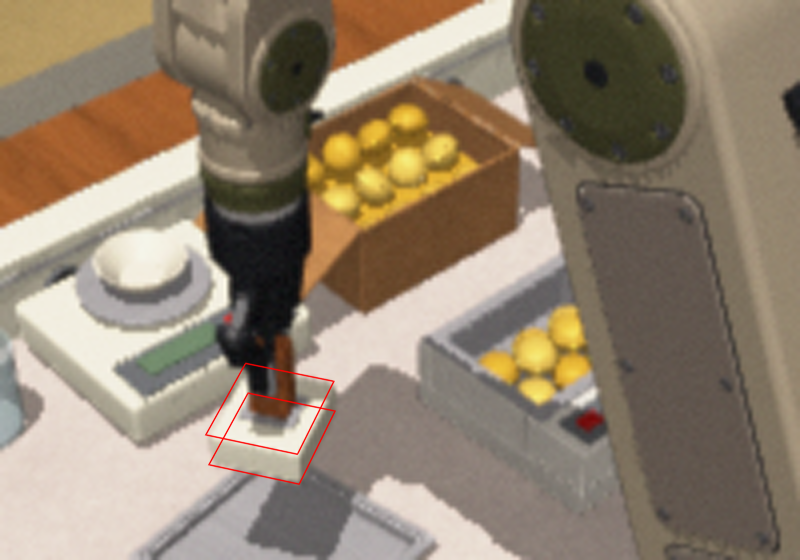

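Emit:
play_rows:
  moves:
    - {"claw": 2, "delta_pos": [2, -3, 0], "twist": 5}
    - {"claw": 2, "delta_pos": [5, -7, 0], "twist": 10}
    - {"claw": 2, "delta_pos": [8, -11.3, 0], "twist": 16}
    - {"claw": 2, "delta_pos": [11, -15.5, 0], "twist": 22}
    - {"claw": 2, "delta_pos": [14, -19.8, 0], "twist": 28}
    - {"claw": 2, "delta_pos": [16, -22.7, 0], "twist": 30}
    - {"claw": 2, "delta_pos": [16.9, -23.9, 0], "twist": 30.4}
    - {"claw": 2, "delta_pos": [16.9, -23.9, 0], "twist": 30.4}
    - {"claw": 2, "delta_pos": [16.9, -23.9, 0], "twist": 30.4}

```text
clock: 5.28
tcp_pos: [0.5552, -0.1363, 0.1866]
orientation: [-0.001, -0.013, 1.0, 0.001]
wrist_force: [0.9, 0.0, -2.2]
finger_gap: 0.0252
```

```bash
cat > look.py <<'E'
from h import *
import sys
s,M=tool(); print(s["clock"],s["tcp_pos"],s["wrist_force"],s["ft_torque"])
z=s["tcp_pos"][2]
t=[s["tcp_pos"][0],s["tcp_pos"][1],np.arctan2(M[1,1],M[0,1])-np.pi/2]; b=[.5548,-.1374,.0245]
print("yaw",np.degrees(t[2]),"tcp in bath frame mm",1000*place([0,0,-b[2]],np.array([[t[0]-b[0],t[1]-b[1],0]]))[0,:2])
out=[]
for c,(r0,c0,w,h) in (("top",(135,235,130,130)),("side",(110,235,130,130))):
    im=imaging.read_camera(c); f=3
    a=cv2.resize(im[r0:r0+h,c0:c0+w,::-1],None,fx=f,fy=f,interpolation=cv2.INTER_CUBIC)
    if len(sys.argv)>2:
      for v,L,col in((t,rect(-.037,.037,-.043,.043,z-.0613),(0,0,255)),(t,rect(-.037,.037,-.043,.043,z-.0293),(255,0,255)),(b,rect(-.058,.058,-.075,.075,.082),(0,255,0))):
        cv2.polylines(a,[np.int32(((proj(c,place(v,L))-[c0,r0]+.5)*f-.5)*16)],True,col,1,cv2.LINE_AA,4)
    out.append(a)
cv2.imwrite(sys.argv[1],np.hstack(out))
E
python3 look.py pics/b1.png 1
```

```text
5.275 [ 0.5552018  -0.13632386  0.18663604] [ 0.94571718  0.04590884 -2.16868124] [-0.0043427   0.03936125 -0.01573706]
yaw 1.4503869373448564 tcp in bath frame mm [0.4280418  1.06596896]
```

View pics/b1.png

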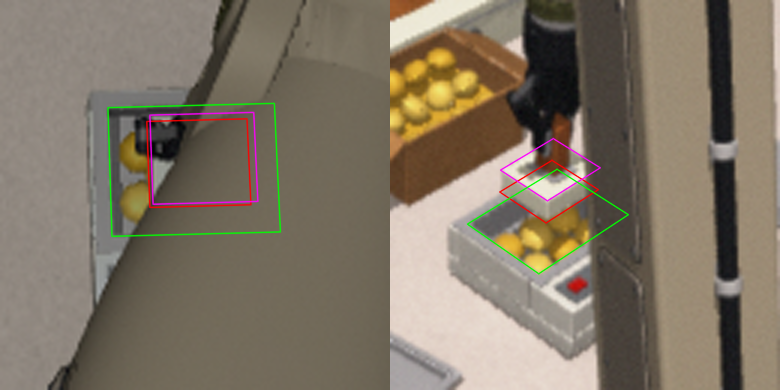

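Emit:
play_rows:
  moves:
    - {"claw": 2, "delta_pos": [0, -0.1, 2], "twist": 0}
    - {"claw": 2, "delta_pos": [0, -0.1, 3.4], "twist": 0}
    - {"claw": 2, "delta_pos": [0, -0.1, 3.8], "twist": 0}
    - {"claw": 2, "delta_pos": [0, -0.1, 4.1], "twist": 0}
    - {"claw": 2, "delta_pos": [0, -0.1, 4.4], "twist": 0}
    - {"claw": 2, "delta_pos": [0, -0.1, 4.6], "twist": 0}
  force: 110

```text
clock: 6.12
tcp_pos: [0.5567, -0.1391, 0.1425]
orientation: [0.002, -0.012, 1.0, -0.0]
wrist_force: [0.6, 0.7, 1.3]
finger_gap: 0.0246
```

Emit:
play_rows:
  moves:
    - {"claw": 2, "delta_pos": [0, 0, 0.3], "twist": 0}
    - {"claw": 2, "delta_pos": [0, 0, 0.6], "twist": 0}
    - {"claw": 2, "delta_pos": [0, 0, 0.9], "twist": 0}
    - {"claw": 2, "delta_pos": [0, 0, 1.1], "twist": 0}
    - {"claw": 2, "delta_pos": [0, 0, 1.1], "twist": 0}
    - {"claw": 2, "delta_pos": [0, 0, 1.1], "twist": 0}

```text
clock: 6.88
tcp_pos: [0.5555, -0.1386, 0.1302]
orientation: [0.0, -0.012, 1.0, 0.0]
wrist_force: [0.3, -0.3, -2.3]
finger_gap: 0.0246
```

Emit:
play_rows:
  moves:
    - {"claw": 2, "delta_pos": [0, 0, 0.2], "twist": 0}
    - {"claw": 2, "delta_pos": [0, 0, 0.4], "twist": 0}
    - {"claw": 2, "delta_pos": [0, 0, 0.5], "twist": 0}
    - {"claw": 2, "delta_pos": [0, 0, 0.6], "twist": 0}
    - {"claw": 2, "delta_pos": [0, 0, 0.6], "twist": 0}

```text
clock: 7.5
tcp_pos: [0.5562, -0.1388, 0.1252]
orientation: [0.001, -0.012, 1.0, -0.0]
wrist_force: [-1.7, -1.1, 5.1]
finger_gap: 0.0247
```

Emit:
play_rows:
  moves:
    - {"claw": 2, "delta_pos": [0, 0, 0.2], "twist": 0}
    - {"claw": 2, "delta_pos": [0, 0, 0.4], "twist": 0}
    - {"claw": 2, "delta_pos": [0, 0, 0.4], "twist": 0}
    - {"claw": 2, "delta_pos": [0, 0, 0.4], "twist": 0}

```text
clock: 8.0
tcp_pos: [0.5567, -0.1389, 0.125]
orientation: [0.002, -0.012, 1.0, -0.001]
wrist_force: [-8.2, 2.2, 27.5]
finger_gap: 0.0248
```

Emit:
play_rows:
  moves:
    - {"claw": 2, "delta_pos": [0, 0, -2], "twist": 0}
    - {"claw": 2, "delta_pos": [0, 0, -5], "twist": 0}
    - {"claw": 2, "delta_pos": [0, 2, -6.5], "twist": 0}
    - {"claw": 2, "delta_pos": [0, 7, -6.5], "twist": 0}
    - {"claw": 2, "delta_pos": [0, 13, -6.5], "twist": 0}
    - {"claw": 2, "delta_pos": [0, 19, -6.5], "twist": 0}
    - {"claw": 2, "delta_pos": [0, 24, -6.5], "twist": 0}
    - {"claw": 2, "delta_pos": [0, 24, -6.5], "twist": 0}

```text
clock: 9.0
tcp_pos: [0.5481, 0.106, 0.1843]
orientation: [-0.001, -0.015, 1.0, 0.001]
wrist_force: [-0.7, 0.4, -2.7]
finger_gap: 0.0248
```

```bash
python3 look.py pics/b2.png; python3 - <<'E'
import cv2,numpy as np
a=cv2.imread("pics/b2.png")
t=a[60:330,60:330]; cv2.imwrite("pics/b2.png",np.hstack([cv2.resize(t,(390,390)),a[:,390:]]))
E
```

```text
9.0 [0.54810704 0.10598174 0.18432562] [-0.65941695  0.43058416 -2.72846263] [-0.03735091  0.02924408  0.01731363]
yaw 1.7479078044064245 tcp in bath frame mm [ -0.72869236 243.47265962]
```

View pics/b2.png

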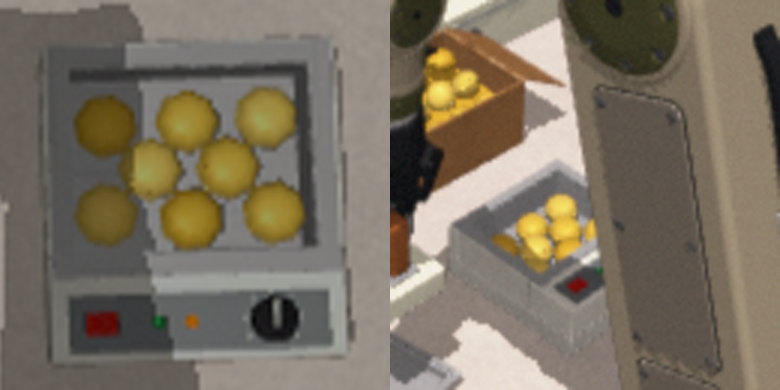

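All eight lumps now lie side by side: three at the top, two in the middle at (151,169) and (228,167), and three at the bottom. None overlaps another. I'll press the two ends as well, to level them and to check heights by contact.

Emit:
play_rows:
  moves:
    - {"claw": 2, "delta_pos": [0, -4, 0], "twist": 0}
    - {"claw": 2, "delta_pos": [0, -10, 0], "twist": 0}
    - {"claw": 2, "delta_pos": [0, -16, 0], "twist": 0}
    - {"claw": 2, "delta_pos": [0, -20, 0], "twist": 0}
    - {"claw": 2, "delta_pos": [0, -21.7, 0], "twist": 0}
    - {"claw": 2, "delta_pos": [0, -21.7, 0], "twist": 0}
    - {"claw": 2, "delta_pos": [0, -21.7, 2], "twist": 0}
    - {"claw": 2, "delta_pos": [0, -21.7, 4], "twist": 0}
    - {"claw": 2, "delta_pos": [0, -21.7, 4.8], "twist": 0}
    - {"claw": 2, "delta_pos": [0, -21.7, 5.2], "twist": 0}
    - {"claw": 2, "delta_pos": [0, -21.7, 5.2], "twist": 0}

```text
clock: 10.48
tcp_pos: [0.5552, -0.1152, 0.1336]
orientation: [0.0, -0.012, 1.0, 0.0]
wrist_force: [-0.2, -0.0, -2.1]
finger_gap: 0.0249
```

Emit:
play_rows:
  moves:
    - {"claw": 2, "delta_pos": [0, 0, 0.2], "twist": 0}
    - {"claw": 2, "delta_pos": [0, 0, 0.4], "twist": 0}
    - {"claw": 2, "delta_pos": [0, 0, 0.6], "twist": 0}
    - {"claw": 2, "delta_pos": [0, 0, 0.8], "twist": 0}
    - {"claw": 2, "delta_pos": [0, 0, 0.8], "twist": 0}

```text
clock: 11.1
tcp_pos: [0.5551, -0.1157, 0.1254]
orientation: [0.0, -0.012, 1.0, 0.0]
wrist_force: [0.4, 0.6, -2.0]
finger_gap: 0.0248
```

Emit:
play_rows:
  moves:
    - {"claw": 2, "delta_pos": [0, 0, 0.2], "twist": 0}
    - {"claw": 2, "delta_pos": [0, 0, 0.4], "twist": 0}
    - {"claw": 2, "delta_pos": [0, 0, 0.5], "twist": 0}
    - {"claw": 2, "delta_pos": [0, 0, 0.5], "twist": 0}

```text
clock: 11.6
tcp_pos: [0.5558, -0.1158, 0.1251]
orientation: [0.002, -0.012, 1.0, -0.001]
wrist_force: [-7.6, 1.9, 25.8]
finger_gap: 0.0248
```

Emit:
play_rows:
  moves:
    - {"claw": 2, "delta_pos": [0, 0, -2], "twist": 0}
    - {"claw": 2, "delta_pos": [0, 0, -3.5], "twist": 0}
    - {"claw": 2, "delta_pos": [0, -2, -3.5], "twist": 0}
    - {"claw": 2, "delta_pos": [0, -4.7, -3.5], "twist": 0}
    - {"claw": 2, "delta_pos": [0, -4.7, -3.5], "twist": 0}
    - {"claw": 2, "delta_pos": [0, -4.7, -2], "twist": 0}
    - {"claw": 2, "delta_pos": [0, -4.7, -1], "twist": 0}
    - {"claw": 2, "delta_pos": [0, -4.7, -0.5], "twist": 0}
    - {"claw": 2, "delta_pos": [0, -4.7, -0.5], "twist": 0}

```text
clock: 12.72
tcp_pos: [0.556, -0.162, 0.1253]
orientation: [-0.0, -0.012, 1.0, 0.0]
wrist_force: [-0.9, 0.9, -0.4]
finger_gap: 0.0249
```

Emit:
play_rows:
  moves:
    - {"claw": 2, "delta_pos": [0, 0, 0.3], "twist": 0}
    - {"claw": 2, "delta_pos": [0, 0, 0.5], "twist": 0}
    - {"claw": 2, "delta_pos": [0, 0, 0.5], "twist": 0}
    - {"claw": 2, "delta_pos": [0, 0, 0.5], "twist": 0}

```text
clock: 13.22
tcp_pos: [0.5571, -0.1625, 0.1251]
orientation: [0.002, -0.012, 1.0, -0.001]
wrist_force: [-8.4, 3.6, 26.0]
finger_gap: 0.0249
```

Level at all three spots: each press stopped at the same height, TCP 125 mm, which puts the face 28 mm above the well floor. Now I'll return to the tray.

Emit:
play_rows:
  moves:
    - {"claw": 2, "delta_pos": [0, 0, -2], "twist": 0}
    - {"claw": 2, "delta_pos": [0, 0, -5], "twist": 0}
    - {"claw": 2, "delta_pos": [0, 2, -6.5], "twist": 0}
    - {"claw": 2, "delta_pos": [-0.3, 7, -6.5], "twist": -2}
    - {"claw": 2, "delta_pos": [-0.5, 12.5, -6.5], "twist": -4}
    - {"claw": 2, "delta_pos": [-0.7, 18, -6.5], "twist": -6}
    - {"claw": 2, "delta_pos": [-0.9, 23.5, -6.5], "twist": -9}
    - {"claw": 2, "delta_pos": [-1.1, 28, -6.5], "twist": -9}
    - {"claw": 2, "delta_pos": [-1.3, 31, -6.5], "twist": -9}
    - {"claw": 2, "delta_pos": [-1.3, 32.1, -6.5], "twist": -9}
    - {"claw": 2, "delta_pos": [-1.3, 32.1, -6.5], "twist": -9}
    - {"claw": 2, "delta_pos": [-1.3, 32.1, -6.5], "twist": -9}

```text
clock: 14.72
tcp_pos: [0.5612, 0.1578, 0.1851]
orientation: [-0.0, -0.09, 0.996, -0.0]
wrist_force: [0.5, -0.6, -2.6]
finger_gap: 0.025
```

```bash
python3 look.py pics/b3.png; python3 - <<'E'
import cv2,numpy as np
a=cv2.imread("pics/b3.png")
t=a[60:330,60:330]; cv2.imwrite("pics/b3.png",np.hstack([cv2.resize(t,(390,390)),a[:,390:]]))
E
```

```text
14.725 [0.56123234 0.15780376 0.18507291] [ 0.50010835 -0.59329024 -2.58901561] [-0.01651167 -0.01471561 -0.00394247]
yaw 10.320745040649081 tcp in bath frame mm [ 13.66217432 294.95758956]
```

View pics/b3.png

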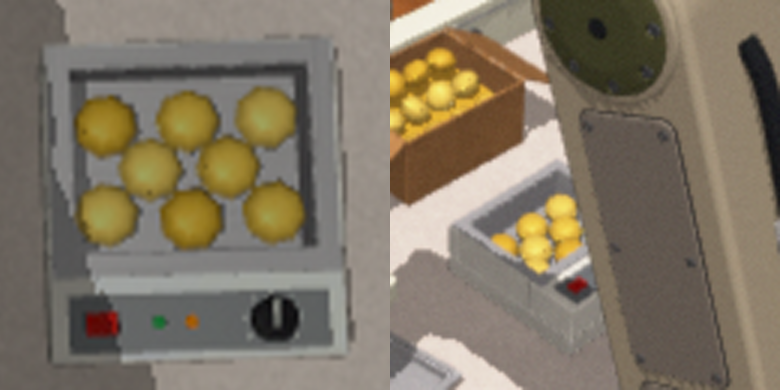

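The eight lumps sit unchanged in one layer, in rows of 3, 2 and 3. I'll set the tamper down.

Emit:
play_rows:
  moves:
    - {"claw": 2, "delta_pos": [0, 0, 4], "twist": 0}
    - {"claw": 2, "delta_pos": [0, 0, 8], "twist": 0}
    - {"claw": 2, "delta_pos": [0, 0, 10.5], "twist": 0}
    - {"claw": 2, "delta_pos": [0, 0, 11.4], "twist": 0}
    - {"claw": 2, "delta_pos": [0, 0, 11.8], "twist": 0}
    - {"claw": 2, "delta_pos": [0, 0, 12.1], "twist": 0}
    - {"claw": 2, "delta_pos": [0, 0, 12.2], "twist": 0}
    - {"claw": 2, "delta_pos": [0, 0, 12.2], "twist": 0}

```text
clock: 15.82
tcp_pos: [0.5621, 0.1586, 0.0644]
orientation: [0.001, -0.09, 0.996, -0.0]
wrist_force: [-1.2, -1.8, 0.6]
finger_gap: 0.0248
```

Emit:
play_rows:
  moves:
    - {"claw": 4, "delta_pos": [0, 0, 0], "twist": 0}
    - {"claw": 6, "delta_pos": [0, 0, 0], "twist": 0}
    - {"claw": 7, "delta_pos": [0, 0, 0], "twist": 0}
    - {"claw": 7, "delta_pos": [0, 0, 0], "twist": 0}
    - {"claw": 7, "delta_pos": [0, 0, -2], "twist": 0}
    - {"claw": 7, "delta_pos": [0, 0, -6], "twist": 0}
    - {"claw": 7, "delta_pos": [0, 0, -11], "twist": 0}
    - {"claw": 7, "delta_pos": [0, 0, -16], "twist": 0}
    - {"claw": 7, "delta_pos": [0, 5, -17], "twist": 0}
    - {"claw": 7, "delta_pos": [0, 10, -17], "twist": 0}
    - {"claw": 7, "delta_pos": [0, 15, -17], "twist": 0}
    - {"claw": 7, "delta_pos": [0, 15, -17], "twist": 0}

```text
clock: 17.32
tcp_pos: [0.5333, 0.3093, 0.233]
orientation: [-0.0, -0.093, 0.996, 0.0]
wrist_force: [0.2, -0.0, 0.2]
finger_gap: 0.0701
```

```bash
python3 - <<'E'
from h import *
s,_=tool(); print(s["clock"],s["tcp_pos"],s["wrist_force"],s["finger_gap"])
t=[.562,.1585,.18]; out=[]
for c,(r0,c0,w,h) in (("top",(135,140,210,115)),("side",(160,160,200,115))):
    im=imaging.read_camera(c); f=3.7 if c=="top" else 2.5
    a=cv2.resize(im[r0:r0+h,c0:c0+w,::-1],None,fx=f,fy=f,interpolation=cv2.INTER_CUBIC)
    if c=="side":
      cv2.polylines(a,[np.int32(((proj(c,place(t,rect(-.037,.037,-.043,.043,.003)))-[c0,r0]+.5)*f-.5)*16)],True,(0,0,255),1,cv2.LINE_AA,4)
    out.append(cv2.copyMakeBorder(a,0,0,0,780-a.shape[1],cv2.BORDER_CONSTANT) if a.shape[1]<780 else a[:,:780])
    for q in("tamper","bath_lid","mortar","ointment_jar"): print(c,q,[(np.round(d["extent"]).tolist(),round(d["conf"],2)) for d in spotter.spot_in(c,q)[:1]])
im=np.vstack(out)[:600]; cv2.imwrite("pics/end.png",im)
E
```

```text
17.325 [0.53331241 0.30929298 0.23304091] [ 0.17885694 -0.00370476  0.2261646 ] 0.07009408724778071
top tamper [([176.0, 174.0, 209.0, 206.0], 0.68)]
top bath_lid [([389.0, 202.0, 459.0, 259.0], 0.86)]
top mortar [([78.0, 152.0, 118.0, 199.0], 0.88)]
top ointment_jar [([372.0, 136.0, 408.0, 175.0], 0.68)]
side tamper [([203.0, 213.0, 236.0, 250.0], 0.82)]
side bath_lid [([376.0, 157.0, 401.0, 184.0], 0.76)]
side mortar [([119.0, 247.0, 162.0, 284.0], 0.76)]
side ointment_jar [([376.0, 157.0, 399.0, 184.0], 0.31)]
```

View pics/end.png

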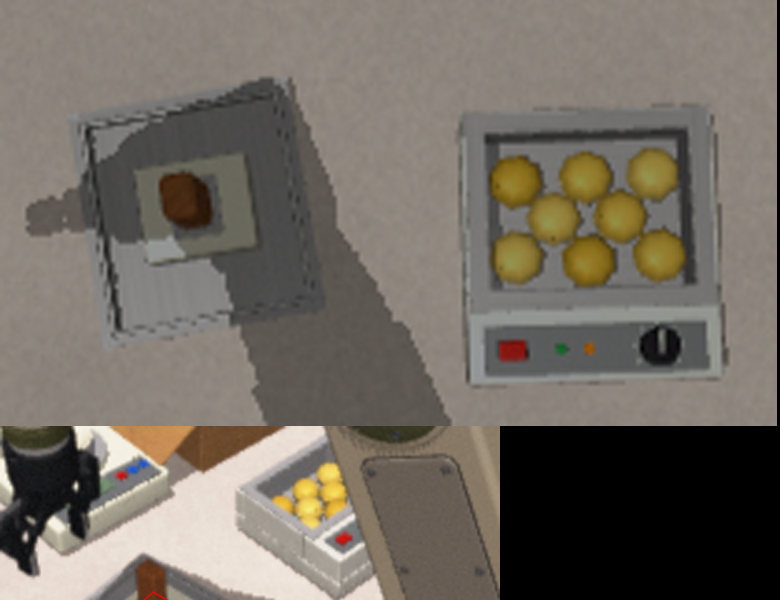

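The tamper stands upright near the tray centre, at (195,205) in the picture. The wax lies in one layer and the bystanders' boxes are as before. The mortar's left edge differs only because the arm partly hides it. Handing in.

```bash
python3 -c "
from workcell import env
print(env.hand_in())"
```

```text
the job is handed in; nothing more can be done
None
```

The wax is pressed level in the well, the tamper is back in its tray, and the job was handed in at about 17.5 s of the 58 s allowed. The hand-in reports no verdict, so these are my own checks.

**What I did:** I gripped the tamper by its handle, pressed once in the middle of the well until the two upper briquettes sank, then pressed towards each end. I stood the tamper on its face near the middle of the tray, let go and moved the arm clear.

**Last checks:**
- **Wax:** All three presses stopped at the same height, with the face about 28 mm above the well floor (one briquette's thickness) under roughly 28 N. The final top picture shows eight separate briquettes in rows of 3, 2 and 3, none on top of another.
- **Tamper:** It looks upright and free of the gripper in the top picture. I let go within about 2 mm of the tray's centre. My side-view crop cut it off, so uprightness rests on the top picture and the set-down height, which matched the pick-up height.
- **Lid, mortar and jar:** The top-camera boxes match the start within a few pixels. The exception is the mortar's left edge, off by 13 pixels, probably because the arm partly hid it; its other edges agree within about 3 pixels.
- **Disagreement:** The side camera's boxes for the lid and jar do not match the first ones. It put both in nearly the same place at the end, with low confidence for the jar, so I relied on the top camera.

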